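# Unnest the bench pots onto their pads

### The arm

A 7-joint arm with a two-finger parallel gripper is mounted at the origin on the work surface. World frame = base frame: x ahead of the robot, y to its left, z up, the work surface at z = 0. Lengths are in m, angles in rad, forces in N, time in s.
With the tool pointing down it reaches from about 0.35 to 0.9 m from the base axis. Payload 8.1 kg.
Tool frame: the origin (TCP) lies where the fingers leave the gripper's body, on its centre line; the fingertips stand 66 mm ahead of it and the grasp point (between the pads) lies 47 mm ahead of it (arm.tip_reach is the distance from the TCP to the fingertips, in m); z points along the fingers, y is the direction in which the jaws open and shut (so a half turn about z gives the same grasp; the last joint's range is limited). The gripper opens to 92 mm and grips with 3 to 60 N. Pads are 19 mm wide; open, the fingers measure 130 mm over their backs; the gripper's body (75 mm by 190 mm) begins 47 mm behind the grasp point.
Start: joints at [-1.207, 0.434, 0.025, 1.573, -0.012, 1.134, -0.075], TCP at [0.281, 0.558, 0.292] pointing down, gripper open.
Joint ranges: [-2.62, 2.62], [-0.44, 2.09], [-1.27, 1.32], [0.08, 2.57], [-1.32, 4.46], [0.12, 2], [-2.74, 2.74]. Speed limits (rad/s): [2.22, 2.22, 3.01, 3.01, 3.14, 3.14, 3.14].

### API

Orientations are given as a rotation vector (axis times angle).
In Python, from cell import arm gives the robot as it stands.
- The arm moves only by the tool carry_out, never from a script. Its argument "plan" is a list of rows, each a list of 5 numbers: the shift along the world's x, y, z in cm, then the turn about the world's z in rad, then the finger opening in cm, from 0 to 9.18. In form: [[tx, ty, tz, spin, fingers], ...]. A call has 1 to 20 rows; each row is the pose to reach, as a shift and turn from the pose measured when the call began; what a row does not reach only later rows make up. A row lasts 1/10 s, in which the tool goes at most 50 mm and 8.59 degrees, less where a joint would pass 70% of its speed; a pose out of reach is approached as far as the arm can. A call with a gripper value outside its range is refused whole. The fingers move at their own pace and stop on an object; "squeeze" is the grip in N (left out, the last holds). Time passes only in rows, so rows that repeat a pose let the fingers close. It gives the time, the measured TCP pose, the force and the opening at its end, in the units of the state.
- arm.observe(): the state, without advancing time (a new reading comes with each control period).
- arm.get_image(name): name is "side" or "top"; returns (picture, depth): 480x640x3 uint8, red, green, blue; 480x640 float32, m along the optical axis (not along the pixel's ray), 0 where there is no reading.
- arm.get_calibration(name): a dict with "intrinsics" (3x3 intrinsics, pixels), "rvec" (rotation vector, rad) and "tvec" (3), from world to camera coordinates, as OpenCV has them. Camera axes: x right, y down, z forward; pixel columns grow to the right and rows downward; lengths in m; the calibration is good to about 2 mm. A picture is of the moment at which its call begins. get_calibration takes no time and is no camera call.
- arm.sign_off(): hands the job in, once; it reports no verdict.
The state is a dict: "clock": time; "joints": joint angles; "dq": joint speeds; "joint_efforts": joint torques, N m; "position": TCP position; "ee_rot": TCP orientation; "force": force on the tool from outside, world axes, zero at the start; "ft_torque": the same for the moment, N m; "width": opening from 0.0 (shut) to 1.0 (fully open).
Only numpy, scipy, OpenCV 4.12 (cv2) and the standard library are available. Lean on these libraries where they do the work, as an engineer would, in place of code of your own. Each camera call takes 0.05 s, during which the arm holds its last target. There are 200 camera calls.

### The job

Lay the bench out for the next cable batch: take the two stacks of nested aluminium pots apart and stand each of the five pots empty and upright in the middle of its own rubber pad, the one of its shape and size. Turn the square pots so that their sides line up with the sides of their pads, and do not tip any pot over on the way.

Things in the scene. Friction and masses are not known exactly. Their poses are not given: they have to be found in the camera images.
- round_large_mid (a point): Large round pot: plain aluminium with a dark lining on its inner floor, open on top, outside diameter 68 mm, height 42 mm, wall 3 mm, inner floor 4 mm above its underside. It is the bottom of one of the two stacks. About 140 g. The point is on its axis, half-way up (21 mm above its underside); z up.
- square_large_mid (a point): Large square pot: plain aluminium with a dark lining on its inner floor, open on top, outside 68 x 68 mm (sides along its x and y), height 42 mm, wall 3 mm, inner floor 4 mm above its underside. It is the bottom of the other stack. About 160 g. The point is on its axis, half-way up (21 mm above its underside); z up.
- round_medium_mid (a point): Medium round pot: plain aluminium with a dark lining on its inner floor, open on top, outside diameter 50 mm, height 64 mm, wall 3 mm, inner floor 10 mm above its underside. At the start it stands loosely in one of the two large pots (either one) and its top 26 mm stick out above that pot's rim. About 130 g. The point is on its axis, half-way up (32 mm above its underside); z up.
- square_small_mid (a point): Small square pot: plain aluminium with a dark lining on its inner floor, open on top, outside 42 x 42 mm (sides along its x and y), height 64 mm, wall 3 mm, inner floor 10 mm above its underside. At the start it stands at any yaw in the other large pot (its corners nearly fill the round one) and its top 26 mm stick out above that pot's rim; the small round pot is nested in it. About 130 g. The point is on its axis, half-way up (32 mm above its underside); z up.
- round_small_mid (a point): Small round pot, a slim tumbler: plain aluminium with a dark lining on its inner floor, open on top, outside diameter 32 mm, height 80 mm, wall 3 mm. At the start it is nested in the small square pot with about 2 mm of play, at the top of that stack, and its top 26 mm stick out above that pot's rim; lift it straight off. About 100 g. The point is on its axis, half-way up (40 mm above its underside); z up.
- pad_round_large: Pad of the large round pot: flat dark rubber disc of diameter 88 mm, 6 mm thick, fixed to the bench, bare at the start. Origin at the centre of its underside, on the bench top; z up.
- pad_square_large: Pad of the large square pot: flat dark rubber square 88 x 88 mm (sides along its x and y), 6 mm thick, fixed to the bench, bare at the start. Origin at the centre of its underside, on the bench top; z up.
- pad_round_medium: Pad of the medium round pot: flat dark rubber disc of diameter 70 mm, 6 mm thick, fixed to the bench, bare at the start. Origin at the centre of its underside, on the bench top; z up.
- pad_square_small: Pad of the small square pot: flat dark rubber square 62 x 62 mm (sides along its x and y), 6 mm thick, fixed to the bench, bare at the start. Origin at the centre of its underside, on the bench top; z up.
- pad_round_small: Pad of the small round pot: flat dark rubber disc of diameter 52 mm, 6 mm thick, fixed to the bench, bare at the start. Origin at the centre of its underside, on the bench top; z up.
Mind the look-alikes: they are no part of the job. Leave any brown or green look-alike of the pad_square_large alone.

How it is judged:
At the end, for the whole second after the job is handed in: Each of the five pots stands at rest and upright (within 0.1 rad) on its own pad, its axis within 12 mm of the pad's centre and its underside on the pad (height within 4 mm); the sides of each square pot are within 0.26 rad (15 degrees) of parallel to its pad's sides, any quarter turn (horizontal distance between round_large_mid and pad_round_large below 0.012 m and height (world z) of round_large_mid between 0.023 and 0.031 m and angle between each of round_large_mid, square_large_mid, round_medium_mid, square_small_mid, round_small_mid's own z axis and vertical below 0.1 rad and linear speed of each of round_large, square_large, round_medium, square_small, round_small below 0.02 m/s and horizontal distance between square_large_mid and pad_square_large below 0.012 m and height (world z) of square_large_mid between 0.023 and 0.031 m and (angle between the x axis of square_large_mid and the x axis of pad_square_large, either way round below 0.26 rad or angle between the x axis of square_large_mid and the y axis of pad_square_large, either way round below 0.26 rad) and horizontal distance between round_medium_mid and pad_round_medium below 0.012 m and height (world z) of round_medium_mid between 0.034 and 0.042 m and horizontal distance between square_small_mid and pad_square_small below 0.012 m and height (world z) of square_small_mid between 0.034 and 0.042 m and (angle between the x axis of square_small_mid and the x axis of pad_square_small, either way round below 0.26 rad or angle between the x axis of square_small_mid and the y axis of pad_square_small, either way round below 0.26 rad) and horizontal distance between round_small_mid and pad_round_small below 0.012 m and height (world z) of round_small_mid between 0.042 and 0.05 m); the robot touches nothing.
It fails at once if the round large pot is tipped over (angle between round_large_mid's own z axis and vertical above 0.7 rad).
It fails at once if the square large pot is tipped over (angle between square_large_mid's own z axis and vertical above 0.7 rad).
It fails at once if the round medium pot is tipped over (angle between round_medium_mid's own z axis and vertical above 0.7 rad).
It fails at once if the square small pot is tipped over (angle between square_small_mid's own z axis and vertical above 0.7 rad).
It fails at once if the round small pot is tipped over (angle between round_small_mid's own z axis and vertical above 0.7 rad).
It also fails if it takes over 144 s, if anything falls off the work surface, if the arm or the gripper's body presses on something with over 40 N, if the wrist force passes 120 N, or if a joint passes its speed limit or range.

## Working session

There is one attempt and no reset: what is moved stays moved. The work goes in short steps, Python scripts to look and compute and a tool call to move; the robot and the scene stay as the last step left them, time stands still between calls to the robot, and variables do not carry over. Pictures are saved under pics/ and viewed, about 12 in all and at most 16, crops included, and the job is handed in when it is done.

Besides the shell and the picture viewer there is one more tool, called as a command line: name --pt "numbers of a row" for each row, then --argument value for the rest. carry_out: Moves the arm, as the interface text tells. Its arguments: {"type":"object","properties":{"plan":{"type":"array"},"squeeze":{"type":"number"}},"required":["plan"]}

```bash
mkdir -p pics; ls; cat > h.py <<'E'
import numpy as np, cv2
from cell import arm
def cal(n):
    c=arm.get_calibration(n);K=np.array(c["intrinsics"],float);R=cv2.Rodrigues(np.array(c["rvec"],float))[0];t=np.array(c["tvec"],float).ravel();return K,R,t
def ray(n,u,v,z):
    "pixel -> world point on plane height z"
    K,R,t=cal(n);d=R.T@np.linalg.inv(K)@[u,v,1.];o=-R.T@t;return o+d*(z-o[2])/d[2]
def cloud(n,dep):
    K,R,t=cal(n);v,u=np.mgrid[:480,:640];p=np.stack([(u-K[0,2])/K[0,0]*dep,(v-K[1,2])/K[1,1]*dep,dep],-1)
    return (p-t)@R
def proj(n,P):
    K,R,t=cal(n);q=K@(R@np.asarray(P,float)+t);return q[:2]/q[2]
E
python3 - <<'E'
from h import *
for n in("top","side"):
    im,d=arm.get_image(n);cv2.imwrite(f"pics/{n}0.png",im[...,::-1]);np.savez(f"{n}0.npz",im=im,d=d)
    K,R,t=cal(n);print(n,-R.T@t,R[2],K[0,0])
print(arm.observe())
E
```

```text
pics
top [0.19282981 0.05090902 1.22298267] [ 0.19666899  0.0154352  -0.98034844] 576.9710689079552
side [-0.2278494  -0.61796609  0.58785132] [ 0.61117696  0.62059046 -0.4912537 ] 532.5982523829296
{'clock': 0.1, 'joints': array([-1.20659977,  0.43516792,  0.02494981,  1.57396805, -0.0115775 ,
        1.13402971, -0.07509993]), 'dq': array([-0.0004396 , -0.00078954,  0.0008745 , -0.0015014 , -0.00156969,
       -0.00025817, -0.00170304]), 'joint_efforts': array([ 3.00552718e-03, -6.69123459e+01,  9.87585336e-01, -3.15147614e+01,
       -6.05264632e-02,  3.72595922e-02,  7.45858961e-05]), 'position': array([0.28113906, 0.55779763, 0.29152877]), 'ee_rot': array([-7.26616427e-01, -3.05621018e+00,  2.22337730e-03]), 'force': array([ 0.3387508 ,  0.01659113, -0.33042774]), 'ft_torque': array([-0.02152779, -0.06109732,  0.06776556]), 'width': 0.9990695295879545}
```

View pics/top0.png

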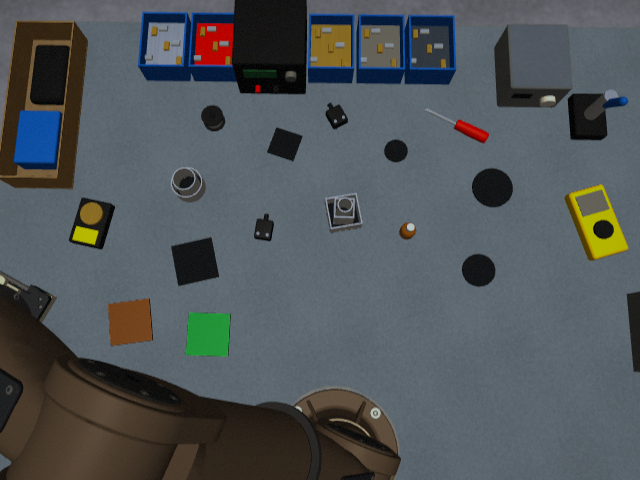

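View pics/side0.png

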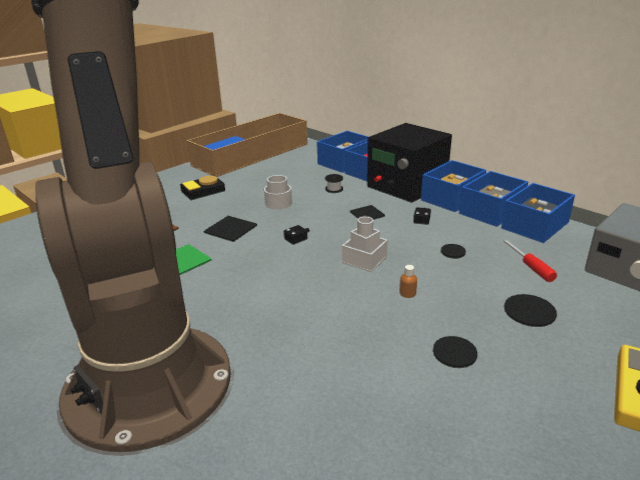

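Top view: round stack at (187,183) (large and medium), square stack at (344,212) (large, small square, tumbler). Dark pads are at (195,261), (284,144), (396,150), (492,188) and (479,270). Next: measure them.

```bash
cat > meas.py <<'E'
from h import *
def pads(im):
    m=(im.max(2)<45).astype(np.uint8)
    n,l,s,c=cv2.connectedComponentsWithStats(m)
    for name,u,v in(("sqL",195,261),("sqS",284,144),("rS",396,150),("rL",492,188),("rM",479,270)):
        k=l[v,u];cs,_=cv2.findContours((l==k).astype(np.uint8),0,2)
        c=max(cs,key=cv2.contourArea).reshape(-1,2)
        w=np.array([ray("top",a,b,.006)[:2] for a,b in c],np.float32)
        r=cv2.minAreaRect(w*1000);M=cv2.moments((w*1000).reshape(-1,1,2))
        print(name,"cen",np.round([M['m10']/M['m00'],M['m01']/M['m00']],1),"rect",np.round(r[0],1),np.round(r[1],1),"ang",round(r[2],1))
if __name__=="__main__":
    z=np.load("top0.npz");im,d=z["im"],z["d"];pads(im)
    P=cloud("top",d)
    for nm,u,v in(("round",187,183),("square",344,212)):
        q=P[v-35:v+35,u-35:u+35].reshape(-1,3)*1000
        for lo,hi in((38,46),(60,72),(90,100)):
            s=q[(q[:,2]>lo)&(q[:,2]<hi)]
            if len(s)>20:
                r=cv2.minAreaRect(s[:,:2].astype(np.float32));print(nm,lo,len(s),np.round(r[0],1),np.round(r[1],1),round(r[2],1), "zmed",np.median(s[:,2]),np.round(cv2.minEnclosingCircle(s[:,:2].astype(np.float32))[0]))
    a=[cv2.resize(im[v-35:v+35,u-35:u+35],(400,400),interpolation=cv2.INTER_CUBIC) for u,v in((187,183),(344,212))]
    cv2.imwrite("pics/crop0.png",np.hstack(a)[...,::-1])
E
python3 meas.py
```

```text
sqL cen [382.6 306.5] rect [382.7 306.5] [87.3 87.3] ang 14.0
sqS cen [650.1 121.4] rect [650.1 121.3] [61.5 60.4] ang 71.7
rS cen [ 638.2 -125.3] rect [ 637.7 -125.8] [49.4 48.8] ang 43.7
rL cen [ 556.8 -334.4] rect [ 556.7 -334.5] [83.8 86. ] ang 45.1
rM cen [ 374.5 -297.3] rect [ 374.3 -297.2] [64.2 68.1] ang 1.0
round 38 175 [545.5 324.8] [61.3 66.4] 29.6 zmed 42.109937786536605 [548. 327.]
round 60 147 [547.7 326.3] [48.6 48.9] 43.3 zmed 67.61267239793212 [548. 326.]
square 38 222 [490.9  -8.8] [69.  68.5] 11.2 zmed 42.196534070252554 [491.  -9.]
square 60 172 [491.3  -9. ] [44.1 41.5] 0.2 zmed 67.95299344975123 [491.  -9.]
square 90 83 [490.4  -8.8] [29.7 30.2] 4.1 zmed 94.25519044379838 [491.  -9.]
```

View pics/crop0.png

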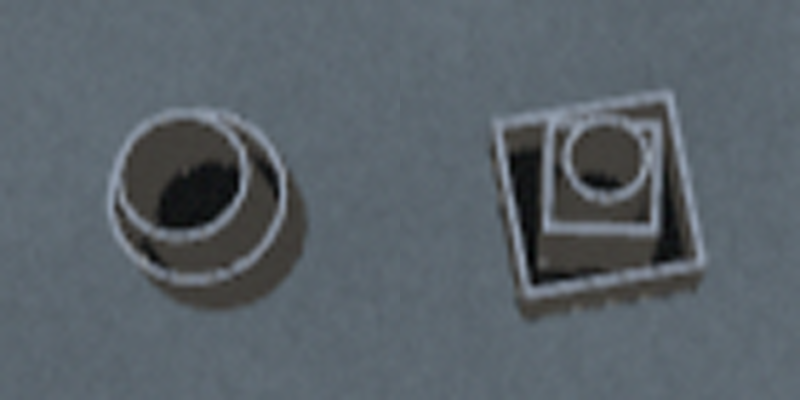

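Everything fits the nominal sizes. First, go above the square stack with the jaws along world y. They are at 63.3° now, so spin by +0.466.

carry_out --pt "21 -56.7 -4.2 0.466 9.18" --pt "21 -56.7 -4.2 0.466 9.18" --pt "21 -56.7 -4.2 0.466 9.18" --pt "21 -56.7 -4.2 0.466 9.18" --pt "21 -56.7 -4.2 0.466 9.18" --pt "21 -56.7 -4.2 0.466 9.18" --pt "21 -56.7 -4.2 0.466 9.18" --pt "21 -56.7 -4.2 0.466 9.18" --pt "21 -56.7 -4.2 0.466 9.18" --pt "21 -56.7 -4.2 0.466 9.18" --pt "21 -56.7 -4.2 0.466 9.18" --pt "21 -56.7 -4.2 0.466 9.18" --pt "21 -56.7 -4.2 0.466 9.18" --pt "21 -56.7 -4.2 0.466 9.18" --pt "21 -56.7 -4.2 0.466 9.18" --pt "21 -56.7 -4.2 0.466 9.18" --pt "21 -56.7 -4.2 0.466 9.18" --pt "21 -56.7 -4.2 0.466 9.18" --pt "21 -56.7 -4.2 0.466 9.18" --pt "21 -56.7 -4.2 0.466 9.18" --squeeze 20

```text
clock: 2.1
position: [0.4911, -0.009, 0.2496]
ee_rot: [0.001, 3.141, -0.002]
force: [-0.6, 0.9, -0.5]
width: 1.001
```

carry_out --pt "0 0 -4 0 9.18" --pt "0 0 -8 0 7" --pt "0 0 -10 0 6" --pt "0 0 -11.2 0 5" --pt "0 0 -11.2 0 5" --pt "0 0 -11.2 0 5" --pt "0 0 -11.2 0 4.5" --pt "0 0 -11.2 0 4" --pt "0 0 -11.2 0 3.6" --pt "0 0 -11.2 0 2.5" --pt "0 0 -11.2 0 2.5" --pt "0 0 -11.2 0 2.5" --pt "0 0 -11.2 0 2.5" --pt "0 0 -11.2 0 2.5" --squeeze 20

```text
clock: 3.5
position: [0.4915, -0.0091, 0.1379]
ee_rot: [0.001, 3.141, -0.002]
force: [-0.1, -0.9, 6.1]
width: 0.35
```

carry_out --pt "0 0 1 0 2.5" --pt "0 0 2.5 0 2.5" --pt "0 0 4.5 0 2.5" --pt "0 0 7 0 2.5" --pt "0 0 9 0 2.5" --pt "0 0 11 0 2.5" --pt "0 0 12 0 2.5" --pt "3 -2.4 12 0 2.5" --pt "6 -4.7 12 0 2.5" --pt "9 -7 12 0 2.5" --pt "12 -9.5 12 0 2.5" --pt "14.6 -11.6 12 0 2.5" --pt "14.6 -11.6 12 0 2.5" --pt "14.6 -11.6 12 0 2.5" --pt "14.6 -11.6 12 0 2.5"

```text
clock: 5.0
position: [0.6367, -0.1241, 0.2574]
ee_rot: [0.0, -3.141, 0.001]
force: [0.1, -1.0, -0.9]
width: 0.346
```

```bash
cat > snap.py <<'E'
import sys
from h import *
i=sys.argv[1]
a=arm.get_image("top")[0];b=arm.get_image("side")[0]
cv2.imwrite(f"pics/m{i}.png",cv2.resize(np.hstack([a[0:400],b[100:500] if 0 else b[80:480]]),(800,250),interpolation=cv2.INTER_AREA)[...,::-1])
E
python3 snap.py 1
```

```text
(no output)
```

View pics/m1.png

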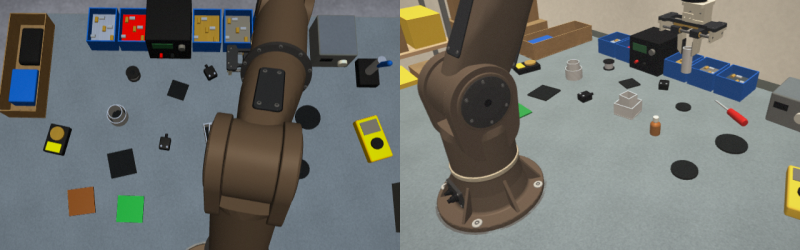

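The side view shows the tumbler hanging straight at (688,60), with the two pots left in place. Now I'll lower it.

carry_out --pt "0.1 -0.1 -5 0 2.5" --pt "0.1 -0.1 -9 0 2.5" --pt "0.1 -0.1 -11 0 2.5" --pt "0.1 -0.1 -12 0 2.5" --pt "0.1 -0.1 -12.4 0 2.5" --pt "0.1 -0.1 -12.7 0 2.5" --pt "0.1 -0.1 -12.7 0 2.5" --pt "0.1 -0.1 -12.7 0 2.5" --pt "0.1 -0.1 -12.7 0 2.5"

```text
clock: 6.0
position: [0.6383, -0.125, 0.1318]
ee_rot: [-0.001, 3.14, -0.001]
force: [0.1, 0.6, -1.0]
width: 0.351
```

carry_out --pt "0 0 -0.15 0 2.5" --pt "0 0 -0.2 0 2.5" --pt "0 0 -0.2 0 3.3" --pt "0 0 -0.2 0 3.6" --pt "0 0 -0.2 0 4" --pt "0 0 -0.2 0 5" --pt "0 0 -0.2 0 6" --pt "0 0 1 0 6" --pt "0 0 4 0 6" --pt "0 0 8 0 6" --pt "0 0 12 0 7" --pt "-4 3.2 13 0 7" --pt "-8 6.3 13 0 7" --pt "-12 9.5 13 0 7" --pt "-14.7 11.6 13 0 7" --pt "-14.7 11.6 13 0 7" --pt "-14.7 11.6 13 0 7" --pt "-14.7 11.6 13 0 7"

```text
clock: 7.8
position: [0.4922, -0.0096, 0.2626]
ee_rot: [0.0, 3.138, -0.002]
force: [-0.6, 0.6, 0.2]
width: 0.763
```

```bash
python3 - <<'E'
from h import *
im,d=arm.get_image("side");np.savez("s2.npz",im=im,d=d)
P=cloud("side",d)*1000
for nm,x,y,lo,hi in(("tum",638,-125,80,92),("sq",491,-9,62,74)):
    m=(abs(P[...,0]-x)<45)&(abs(P[...,1]-y)<45)&(P[...,2]>lo)&(P[...,2]<hi)
    if m.sum()>9:
        q=P[m].astype(np.float32);print(nm,m.sum(),cv2.minAreaRect(q[:,:2]),q[:,2].max())
cv2.imwrite("pics/s2.png",im[150:400,230:630,::-1])
E
```

```text
Traceback (most recent call last):
cv2.error: OpenCV(4.12.0) /io/opencv/modules/imgproc/src/convhull.cpp:143: error: (-215:Assertion failed) total >= 0 && (depth == CV_32F || depth == CV_32S) in function 'convexHull'
```

```bash
cat > chk.py <<'E'
import sys
from h import *
def chk(cam,P,nm,x,y,lo,hi,w=45):
    m=(abs(P[...,0]-x)<w)&(abs(P[...,1]-y)<w)&(P[...,2]>lo)&(P[...,2]<hi)
    if m.sum()>9:
        q=np.ascontiguousarray(P[m]).astype(np.float32);r=cv2.minAreaRect(q[:,:2].copy())
        print(cam,nm,m.sum(),np.round(r[0],1),np.round(r[1],1),round(r[2],1),"ztop",round(float(q[:,2].max()),1))
def allc(cam,P,L):
    for a in L: chk(cam,P,*a)
E
python3 - <<'E'
from chk import *
z=np.load("s2.npz");P=cloud("side",z["d"])*1000
allc("side",P,[("tum",638,-125,80,92),("sq",491,-9,62,74)])
cv2.imwrite("pics/s2.png",z["im"][150:400,230:630,::-1])
E
```

```text
side tum 93 [ 634.1 -127.2] [34.5 29.3] 15.5 ztop 87.4
side sq 182 [487.8 -11.5] [44.4 46.8] 89.1 ztop 69.7
```

View pics/s2.png

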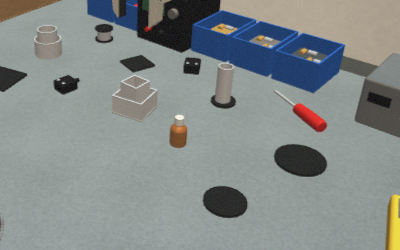

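The tumbler stands on its pad at (223,90) in the crop. It fits (637,-125) once the side camera's offset of about (-3,-2) mm is allowed for. Next is the small square pot.

carry_out --pt "0 0 -5 0 7.5" --pt "0 0 -10 0 7.5" --pt "0 0 -13 0 7" --pt "-0.1 0.05 -14.5 0 6.5" --pt "-0.1 0.05 -15.1 0 6" --pt "-0.1 0.05 -15.1 0 5.5" --pt "-0.1 0.05 -15.1 0 5" --pt "-0.1 0.05 -15.1 0 4.6" --pt "-0.1 0.05 -15.1 0 4.2" --pt "-0.1 0.05 -15.1 0 3.5" --pt "-0.1 0.05 -15.1 0 3.5" --pt "-0.1 0.05 -15.1 0 3.5" --pt "-0.1 0.05 -15.1 0 3.5" --pt "-0.1 0.05 -15.1 0 3.5"

```text
clock: 9.25
position: [0.4919, -0.0096, 0.1121]
ee_rot: [0.002, 3.137, -0.002]
force: [-0.3, -2.6, 6.2]
width: 0.458
```

carry_out --pt "0 0 1 0 3.5" --pt "0 0 2.5 0 3.5" --pt "0 0 4.5 0 3.5" --pt "0 0 7 0 3.5" --pt "0 0 9 0 3.5" --pt "0 0 11 0 3.5" --pt "3 2.5 12 -0.06 3.5" --pt "6 5 12 -0.12 3.5" --pt "9 7.5 12 -0.18 3.5" --pt "12 10 12 -0.24 3.5" --pt "15.8 13.1 12 -0.32 3.5" --pt "15.8 13.1 12 -0.32 3.5" --pt "15.8 13.1 10 -0.32 3.5" --pt "15.8 13.1 6 -0.32 3.5" --pt "15.8 13.1 3 -0.32 3.5" --pt "15.8 13.1 1 -0.32 3.5" --pt "15.8 13.1 0.5 -0.32 3.5" --pt "15.8 13.1 0.3 -0.32 3.5" --pt "15.8 13.1 0.3 -0.32 3.5"

```text
clock: 11.15
position: [0.6504, 0.1216, 0.1162]
ee_rot: [0.501, 3.095, -0.002]
force: [0.2, -0.4, -1.3]
width: 0.452
```

carry_out --pt "0 0 -0.15 0 3.5" --pt "0 0 -0.2 0 3.5" --pt "0 0 -0.2 0 4.3" --pt "0 0 -0.2 0 4.6" --pt "0 0 -0.2 0 5" --pt "0 0 -0.2 0 6" --pt "0 0 -0.2 0 7" --pt "0 0 1 0 7" --pt "0 0 4 0 7" --pt "0 0 8 0 8" --pt "0 0 12 0 9.18" --pt "-4 -3.2 13 0.13 9.18" --pt "-8 -6.5 13 0.26 9.18" --pt "-12 -9.8 13 0.4 9.18" --pt "-15.9 -13.1 13 0.517 9.18" --pt "-15.9 -13.1 13 0.517 9.18" --pt "-15.9 -13.1 13 0.517 9.18" --pt "-15.9 -13.1 13 0.517 9.18"

```text
clock: 12.95
position: [0.4926, -0.0087, 0.2471]
ee_rot: [-0.306, 3.119, 0.001]
force: [0.2, 0.8, 0.4]
width: 0.998
```

```bash
python3 - <<'E'
from chk import *
im,d=arm.get_image("side");P=cloud("side",d)*1000+[3.3,2.3,0]
allc("side",P,[("tum",638,-125,80,92),("sqS",650,121,62,74),("sqL",491,-9,38,50)])
cv2.imwrite("pics/s3.png",im[130:380,200:600,::-1])
E
```

```text
side tum 95 [ 638.5 -123.9] [36.4 29.9] 34.9 ztop 86.7
side sqS 161 [650.8 123.7] [48.9 46.1] 69.7 ztop 72.6
side sqL 226 [490.6  -8.8] [72.7 69.8] 12.8 ztop 44.1
```

View pics/s3.png

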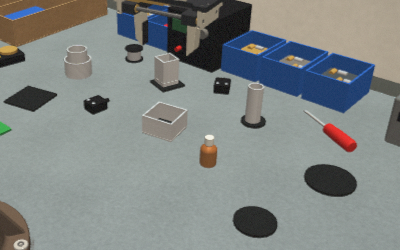

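The small square pot stands on its pad at (167,75), and the large square pot at (165,120) is empty. That one is next.

carry_out --pt "-0.15 0 -5 0 9.18" --pt "-0.15 0 -10 0 9.18" --pt "-0.15 0 -13 0 9.18" --pt "-0.15 0 -15 0 9.18" --pt "-0.15 0 -16.3 0 9" --pt "-0.15 0 -16.7 0 8.5" --pt "-0.15 0 -16.7 0 8" --pt "-0.15 0 -16.7 0 7.6" --pt "-0.15 0 -16.7 0 7.2" --pt "-0.15 0 -16.7 0 6.8" --pt "-0.15 0 -16.7 0 6.3" --pt "-0.15 0 -16.7 0 6.3" --pt "-0.15 0 -16.7 0 6.3" --pt "-0.15 0 -16.7 0 6.3"

```text
clock: 14.4
position: [0.4919, -0.0086, 0.0805]
ee_rot: [-0.307, 3.117, 0.0]
force: [0.5, -1.6, 8.0]
width: 0.741
```

carry_out --pt "0 0 1 0 6.3" --pt "0 0 3 0 6.3" --pt "0 0 6 0 6.3" --pt "0 0 9 0 6.3" --pt "0 0 11 0 6.3" --pt "-1.5 4 12 0.02 6.3" --pt "-2.8 8 12 0.05 6.3" --pt "-4.2 12 12 0.05 6.3" --pt "-5.6 16 12 0.05 6.3" --pt "-7 20 12 0.05 6.3" --pt "-8.4 24 12 0.05 6.3" --pt "-9.7 28 12 0.05 6.3" --pt "-10.9 31.5 12 0.05 6.3" --pt "-10.9 31.5 12 0.05 6.3" --pt "-10.9 31.5 11 0.05 6.3" --pt "-10.9 31.5 7 0.05 6.3" --pt "-10.9 31.5 4 0.05 6.3" --pt "-10.9 31.5 2 0.05 6.3" --pt "-10.9 31.5 1.3 0.05 6.3" --pt "-10.9 31.5 1.3 0.05 6.3"

```text
clock: 16.4
position: [0.3828, 0.3049, 0.0927]
ee_rot: [-0.383, 3.111, -0.002]
force: [0.9, -0.1, -0.7]
width: 0.74
```

carry_out --pt "0 0.15 -0.4 0 6.3" --pt "0 0.15 -0.6 0 6.3" --pt "0 0.15 -0.65 0 6.3" --pt "0 0.15 -0.65 0 6.9" --pt "0 0.15 -0.65 0 7.3" --pt "0 0.15 -0.65 0 8" --pt "0 0.15 -0.65 0 9.18" --pt "0 0.15 -0.65 0 9.18" --pt "0 0.15 1 0 9.18" --pt "0 0.15 4 0 9.18" --pt "0 0.15 8 0 9.18" --pt "0 0.15 12 0 9.18" --pt "4 0.5 15 0 9" --pt "8 1 15 0 9" --pt "12 1.5 15 0 9" --pt "16.5 2.1 15 0 9" --pt "16.5 2.1 15 0 9" --pt "16.5 2.1 15 0 9" --pt "16.5 2.1 15 0 9"

```text
clock: 18.3
position: [0.5467, 0.326, 0.2424]
ee_rot: [-0.384, 3.112, -0.002]
force: [-0.6, -0.6, -0.2]
width: 0.978
```

```bash
python3 - <<'E'
from chk import *
for c,o in(("side",[3.3,2.3,0]),("top",[0,0,0])):
    im,d=arm.get_image(c);P=cloud(c,d)*1000+o
    allc(c,P,[("sqS",650,121,62,74),("sqL",383,306,44,54,48),("rM",548,326,62,72,40),("rL",548,326,38,46,42)])
    cv2.imwrite(f"pics/{c}4.png",im[...,::-1])
E
```

```text
side sqS 158 [649.6 123. ] [47.4 46. ] 72.4 ztop 72.3
side sqL 183 [380.5 307. ] [72.9 71.9] 13.4 ztop 50.3
side rM 103 [548.1 326. ] [53.  46.9] 48.8 ztop 69.5
side rL 123 [542.9 320.5] [53.5 64.9] 49.2 ztop 45.9
top sqS 161 [650.2 123.9] [42.9 44.6] 70.7 ztop 74.0
```

View pics/side4.png

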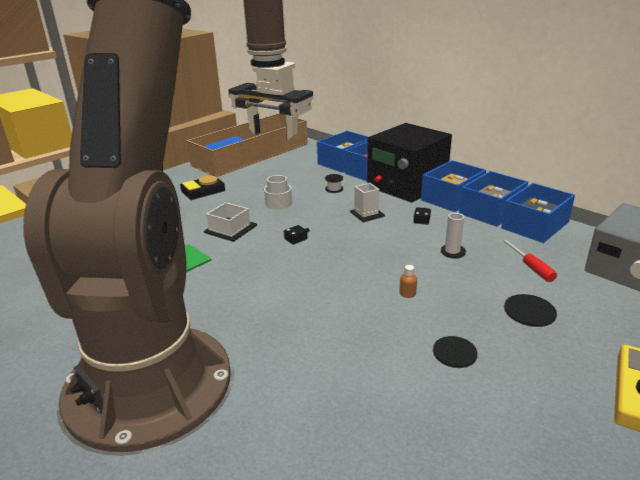

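The large square pot stands on its pad at (228,220), and the round stack at (278,190) is untouched. The medium round pot is next.

carry_out --pt "0.1 0 -5 0 8.5" --pt "0.1 0 -9 0 8.5" --pt "0.1 0 -11.5 0 8" --pt "0.1 0 -12.7 0 7.5" --pt "0.1 0 -13 0 7" --pt "0.1 0 -13 0 6.5" --pt "0.1 0 -13 0 6" --pt "0.1 0 -13 0 5.5" --pt "0.1 0 -13 0 5.1" --pt "0.1 0 -13 0 4.4" --pt "0.1 0 -13 0 4.4" --pt "0.1 0 -13 0 4.4" --pt "0.1 0 -13 0 4.4" --pt "0.1 0 -13 0 4.4"

```text
clock: 19.8
position: [0.5482, 0.3261, 0.1137]
ee_rot: [-0.384, 3.11, -0.001]
force: [-0.6, -2.1, 6.0]
width: 0.543
```

carry_out --pt "0 0 1 0 4.4" --pt "0 0 3 0 4.4" --pt "0 0 6 0 4.4" --pt "0 0 10 0 4.4" --pt "0 0 13 0 4.4" --pt "-0.8 -3 14 0 4.4" --pt "-2 -7 14 0 4.4" --pt "-3.1 -11 14 0 4.4" --pt "-4.2 -15 14 0 4.4" --pt "-5.3 -19 14 0 4.4" --pt "-6.4 -23 14 0 4.4" --pt "-7.5 -27 14 0 4.4" --pt "-8.7 -31 14 0 4.4" --pt "-9.8 -35 14 0 4.4" --pt "-10.9 -39 14 0 4.4" --pt "-12 -43 14 0 4.4" --pt "-13.4 -48 14 0 4.4" --pt "-14.8 -53 14 0 4.4" --pt "-16.2 -58 14 0 4.4" --pt "-17.4 -62.3 14 0 4.4"

```text
clock: 21.8
position: [0.3735, -0.298, 0.2545]
ee_rot: [-0.385, 3.109, -0.001]
force: [1.4, -0.6, -0.5]
width: 0.541
```

carry_out --pt "0.1 0.1 -4 0 4.4" --pt "0.1 0.1 -8 0 4.4" --pt "0.1 0.1 -11 0 4.4" --pt "0.1 0.1 -12.8 0 4.4" --pt "0.1 0.1 -13.4 0 4.4" --pt "0.1 0.1 -13.6 0 4.4" --pt "0.1 0.1 -13.6 0 4.4" --pt "0.1 0.1 -13.6 0 4.4"

```text
clock: 22.6
position: [0.3751, -0.2974, 0.1195]
ee_rot: [-0.385, 3.107, -0.003]
force: [-0.1, 0.3, -0.7]
width: 0.545
```

carry_out --pt "0 0 -0.2 0 4.4" --pt "0 0 -0.4 0 4.4" --pt "0 0 -0.4 0 4.4" --pt "0 0 -0.4 0 5.1" --pt "0 0 -0.4 0 5.5" --pt "0 0 -0.4 0 6.2" --pt "0 0 -0.4 0 7" --pt "0 0 -0.4 0 7.5" --pt "0 0 1 0 7.5" --pt "0 0 4 0 8" --pt "0 0 8 0 9" --pt "0 0 13 0 9.18" --pt "1.2 4.5 14 0 9.18" --pt "2.5 9 14 0 9.18" --pt "3.7 13.5 14 0 9.18" --pt "5 18 14 0 9.18" --pt "6.2 22.5 14 0 9.18" --pt "7.5 27 14 0 9.18" --pt "8.8 31.5 14 0 9.18" --pt "10 36 14 0 9.18"

```text
clock: 24.6
position: [0.4753, 0.0645, 0.2596]
ee_rot: [-0.384, 3.107, -0.003]
force: [1.3, 0.3, -0.0]
width: 1.0
```

```bash
python3 - <<'E'
from chk import *
for c,o in(("side",[3.3,2.3,0]),("top",[0,0,0])):
    im,d=arm.get_image(c);P=cloud(c,d)*1000+o
    allc(c,P,[("rM",374,-297,60,74,40),("rL",548,326,38,46,48),("tum",638,-125,76,92)])
    cv2.imwrite(f"pics/{c}5.png",im[...,::-1])
E
```

```text
side rM 403 [ 375.9 -295.8] [51.1 49.2] 15.7 ztop 72.3
side rL 105 [547.9 326.3] [69.7 64.7] 47.5 ztop 42.9
side tum 134 [ 637.7 -123.5] [35.3 29.5] 47.3 ztop 87.7
top rM 163 [ 375.6 -295.1] [48.7 49.1] 27.7 ztop 73.9
top rL 151 [547.5 326.4] [67.  66.2] 86.0 ztop 45.9
top tum 106 [ 637.7 -124.4] [30.6 31.8] 64.0 ztop 91.6
```

View pics/top5.png

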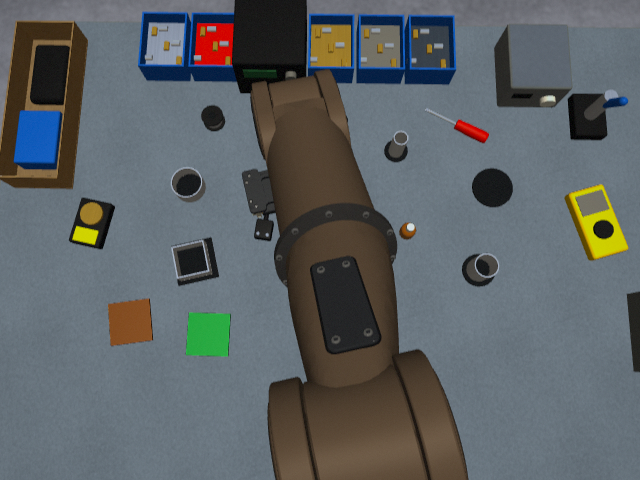

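The medium pot stands centred on its pad at (480,268), and the large round pot at (187,184) is empty. That one is last.

carry_out --pt "1.2 4.5 0 0 9.18" --pt "2.5 9 0 0 9.18" --pt "3.7 13.5 0 0 9.18" --pt "5 18 0 0 9.18" --pt "6.2 22.5 0 0 9.18" --pt "7.2 26.2 0 0 9.18" --pt "7.2 26.2 0 0 9.18" --pt "7.2 26.2 -2 0 9.18" --pt "7.2 26.2 -7 0 9.18" --pt "7.2 26.2 -11 0 9.18" --pt "7.2 26.2 -14 0 9.18" --pt "7.2 26.2 -16 0 9.18" --pt "7.2 26.2 -17.5 0 9.18" --pt "7.2 26.2 -18 0 9.18" --pt "7.2 26.2 -18 0 8.5" --pt "7.2 26.2 -18 0 8" --pt "7.2 26.2 -18 0 7.5" --pt "7.2 26.2 -18 0 7.1" --pt "7.2 26.2 -18 0 6.3" --pt "7.2 26.2 -18 0 6.3"

```text
clock: 26.7
position: [0.5485, 0.3311, 0.0801]
ee_rot: [-0.397, 3.103, 0.001]
force: [-0.6, -3.0, 6.0]
width: 0.719
```

carry_out --pt "0 0 0 0 6.3" --pt "0 0 0 0 6.3" --pt "0 0 0 0 6.3"

```text
clock: 27.0
position: [0.5483, 0.3314, 0.0801]
ee_rot: [-0.398, 3.103, 0.001]
force: [-0.8, -0.3, 1.7]
width: 0.72
```

The opening is 66 mm instead of 68 and the TCP is 5 mm off in y, so I'll look before lifting.

```bash
python3 - <<'E'
from chk import *
print(arm.observe()["force"],arm.observe()["ft_torque"])
o=[]
for c,(u,v) in(("top",(187,183)),("side",(278,190))):
    im,d=arm.get_image(c)
    if c=="side":allc(c,cloud(c,d)*1000+[3.3,2.3,0],[("rL",548,326,30,46,48)])
    o.append(cv2.resize(im[v-50:v+50,u-50:u+50],(400,400),interpolation=cv2.INTER_CUBIC))
cv2.imwrite("pics/g6.png",np.hstack(o)[...,::-1])
E
```

```text
[-0.79945755 -0.30314289  1.74727889] [-0.10189038  0.12338871 -0.00036928]
side rL 295 [544.3 327.4] [88.7 67.8] 76.9 ztop 46.0
```

View pics/g6.png

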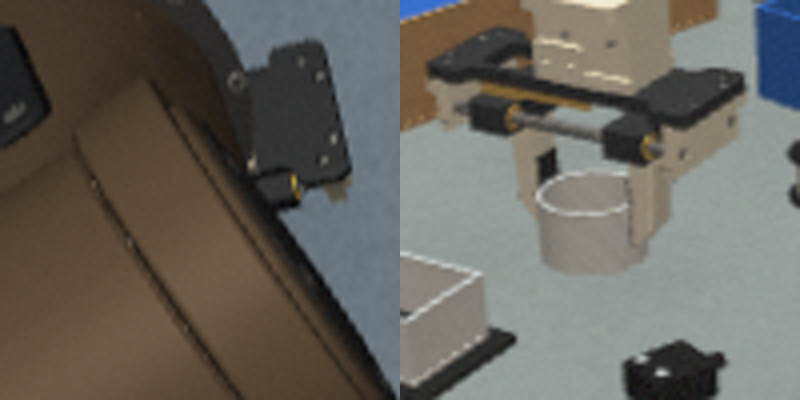

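carry_out --pt "0 0 0 0 7" --pt "0 0 0 0 7.6" --pt "0 0 0 0 8.3" --pt "0 0 0 0 9.18" --pt "0 0 0 0 9.18" --pt "0 0 0 0 9.18" --pt "0 0 0 0 9.18"

```text
clock: 27.8
position: [0.5484, 0.3314, 0.0801]
ee_rot: [-0.398, 3.103, 0.001]
force: [-0.1, -0.2, -1.0]
width: 1.0
```

```bash
python3 - <<'E'
from chk import *
im,d=arm.get_image("side");P=cloud("side",d)*1000+[3.3,2.3,0]
u,v=278,190
cv2.imwrite("pics/g7.png",cv2.resize(im[v-50:v+50,u-50:u+50],(500,500),interpolation=cv2.INTER_CUBIC)[...,::-1])
print(arm.observe()["position"],arm.observe()["force"],arm.observe()["joints"])
E
```

```text
[0.54836101 0.33143049 0.08011394] [-0.79101266 -1.49068614 -0.42823241] [-0.67265258  0.6815702   0.06472819  1.73942473 -0.05413379  0.71058049
  1.24400912]
```

View pics/g7.png

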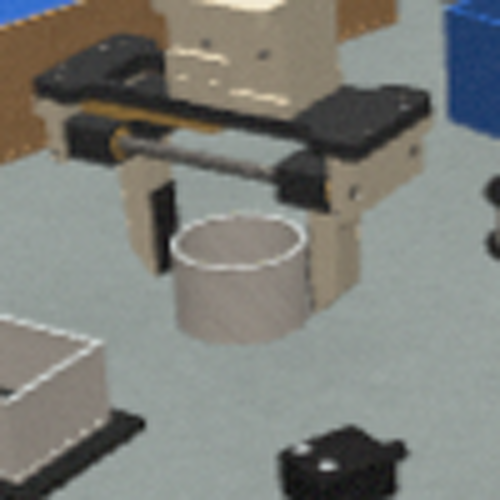

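```bash
python3 - <<'E'
from h import *
c=ray("side",228+239/5,140+242/5,.042)*1000+[3.3,2.3,0];print("rim now",c)
im=np.load("side0.npz")["im"] if 0 else None
p=proj("side",np.array([.5477-.0033,.3264-.0023,.042]));print("rim px expected before",p,(p-[228,140])*5)
for q in([.5484,.3314,.042],):print("tcp axis px",(proj("side",np.array(q)-[.0033,.0023,0])-[228,140])*5)
E
```

```text
rim now [545.04550896 327.56550011  42.        ]
rim px expected before [276.91487937 188.19743706] [244.57439687 240.98718529]
tcp axis px [239.04057206 237.7931786 ]
```

carry_out --pt "-0.2 -0.2 0 0 9.18" --pt "-0.3 -0.4 0 0 9.18" --pt "-0.3 -0.4 0 0 9.18" --pt "-0.3 -0.4 0 0 9.18" --pt "-0.3 -0.4 0 0 9.18"

```text
clock: 28.35
position: [0.5454, 0.3275, 0.0802]
ee_rot: [-0.398, 3.103, 0.001]
force: [-0.6, -0.4, -0.5]
width: 0.999
```

carry_out --pt "0 0 0 0 8.5" --pt "0 0 0 0 8" --pt "0 0 0 0 7.6" --pt "0 0 0 0 7.3" --pt "0 0 0 0 7" --pt "0 0 0 0 6.8" --pt "0 0 0 0 6.3" --pt "0 0 0 0 6.3" --pt "0 0 0 0 6.3" --pt "0 0 0 0 6.3" --pt "0 0 0 0 6.3"

```text
clock: 29.45
position: [0.5454, 0.3275, 0.0801]
ee_rot: [-0.398, 3.103, 0.001]
force: [-0.3, 1.1, 0.3]
width: 0.721
```

The grip is centred and steady. The 66 mm is repeatable and most likely a facet of the round shape. Now lift and carry it over.

carry_out --pt "0 0 1 0 6.3" --pt "0 0 3 0 6.3" --pt "0 0 6 0 6.3" --pt "0 0 10 0 6.3" --pt "0 0 14 0 6.3" --pt "0 0 17 0 6.3" --pt "0 -4 17 0 6.3" --pt "0 -8.5 17 0 6.3" --pt "0 -13 17 0 6.3" --pt "0 -17.5 17 0 6.3" --pt "0 -22 17 0 6.3" --pt "0 -26.5 17 0 6.3" --pt "0 -31 17 0 6.3" --pt "0 -35.5 17 0 6.3" --pt "0 -40 17 0 6.3" --pt "0 -44.5 17 0 6.3" --pt "0 -49 17 0 6.3" --pt "0.5 -54 17 0 6.3" --pt "0.9 -59 17 0 6.3" --pt "1.1 -63 17 0 6.3"

```text
clock: 31.45
position: [0.5557, -0.3059, 0.251]
ee_rot: [-0.395, 3.103, -0.001]
force: [0.1, -0.2, -1.1]
width: 0.719
```

```bash
python3 - <<'E'
from chk import *
im,d=arm.get_image("side");o=arm.observe();print(o["position"],o["width"],o["force"])
cv2.imwrite("pics/s8.png",im[...,::-1])
E
```

```text
[ 0.55412489 -0.31366527  0.25111897] 0.7244377824531731 [-0.42934591 -6.81433447  0.22091229]
```

View pics/s8.png

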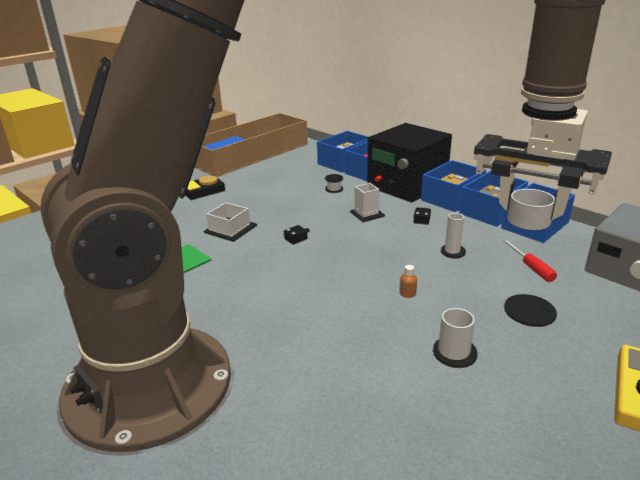

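The side view shows the pot held upright at (531,208). The arm is still settling, so I'll centre it over the pad before lowering.

carry_out --pt "0.2 -2 0 0 6.3" --pt "0.2 -2 0 0 6.3" --pt "0.2 -2 0 0 6.3" --pt "0.2 -2 0 0 6.3" --pt "0.2 -2 0 0 6.3" --pt "0.2 -2 0 0 6.3"

```text
clock: 32.1
position: [0.5564, -0.3326, 0.2513]
ee_rot: [-0.387, 3.105, -0.008]
force: [0.0, 0.3, -0.5]
width: 0.723
```

carry_out --pt "0 -0.15 -4 0 6.3" --pt "0 -0.15 -8 0 6.3" --pt "0 -0.15 -12 0 6.3" --pt "0 -0.15 -14.5 0 6.3" --pt "0 -0.15 -15.8 0 6.3" --pt "0 -0.15 -16.2 0 6.3" --pt "0 -0.15 -16.2 0 6.3" --pt "0 -0.15 -16.2 0 6.3" --pt "0 -0.15 -16.2 0 6.3"

```text
clock: 33.0
position: [0.5572, -0.3345, 0.0908]
ee_rot: [-0.387, 3.103, -0.011]
force: [-0.4, -0.0, -1.0]
width: 0.72
```

carry_out --pt "0 0 -0.3 0 6.3" --pt "0 0 -0.45 0 6.3" --pt "0 0 -0.5 0 6.3" --pt "0 0 -0.5 0 6.3" --pt "0 0 -0.5 0 6.9" --pt "0 0 -0.5 0 7.3" --pt "0 0 -0.5 0 8" --pt "0 0 -0.5 0 9.18" --pt "0 0 -0.5 0 9.18" --pt "0 0 -0.5 0 9.18" --pt "0 0 1 0 9.18" --pt "0 0 4 0 9.18" --pt "0 0 8 0 9.18" --pt "0 0 12 0 9.18" --pt "0 0 16 0 9.18" --pt "-2 4 20 0 9.18" --pt "-4 8 20 0 9.18" --pt "-6 12 20 0 9.18" --pt "-8 16 20 0 9.18" --pt "-9 18 20 0 9.18"

```text
clock: 35.0
position: [0.4655, -0.1513, 0.292]
ee_rot: [-0.391, 3.102, -0.009]
force: [1.0, -0.8, 0.4]
width: 1.001
```

carry_out --pt "-2 5 2 0 9.18" --pt "-4 8 4 0 9.18" --pt "-6 12 4 0 9.18" --pt "-8 14 4 0 9.18" --pt "-8 14 4 0 9.18" --pt "-8 14 4 0 9.18" --pt "-8 14 4 0 9.18" --pt "-8 14 4 0 9.18"

```text
clock: 35.8
position: [0.386, -0.0121, 0.3321]
ee_rot: [-0.388, 3.102, -0.009]
force: [-0.4, 0.5, 1.3]
width: 1.002
```

```bash
python3 - <<'E'
from chk import *
o=[]
for c,of in(("side",[3.3,2.3,0]),("top",[0,0,0])):
    im,d=arm.get_image(c);P=cloud(c,d)*1000+of;o.append(im)
    allc(c,P,[("rL",557,-334,43,54,48),("rM",374.5,-297,62,74,40),("tum",638,-125,78,92),("sqS",650,121,62,76,40),("sqL",382.6,306.5,43,54,50)])
s=o[0][120:400];t=o[1][60:340]
cv2.imwrite("pics/f9.png",np.vstack([s,t])[...,::-1])
E
```

```text
side rL 268 [ 560.2 -332.8] [66.8 69.7] 81.4 ztop 49.1
side rM 344 [ 376. -296.] [51.  49.4] 56.6 ztop 71.5
side tum 112 [ 637.7 -124.2] [34.1 30.3] 40.0 ztop 87.4
side sqS 158 [650.1 124.6] [46.8 45.3] 71.6 ztop 71.4
side sqL 216 [381.6 308.3] [74.5 73.4] 14.6 ztop 50.0
top rL 186 [ 559.8 -332.1] [67.4 66.6] 19.4 ztop 53.1
top rM 158 [ 375.7 -294.9] [48.9 48.6] 47.7 ztop 73.6
top sqS 175 [651.  123.9] [43.1 44.8] 72.2 ztop 75.8
top sqL 241 [381.5 307.6] [69.  68.7] 13.7 ztop 53.9
```

View pics/f9.png

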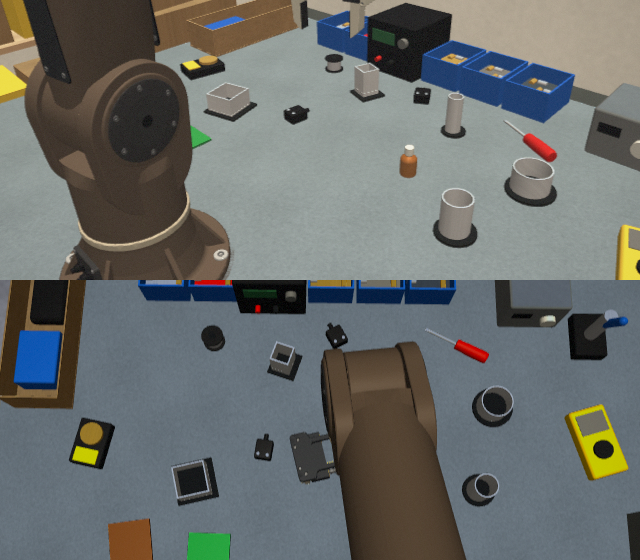

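All five are upright, within about 4 mm of the pad centres, with yaw errors under 1°. Handing in.

```bash
python3 -c "
from cell import arm
print(arm.sign_off())"
```

```text
the job is handed in; nothing more can be done
None
```

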